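# Unload the cured pump covers from the locked curing nest

## Robot

A 6-joint arm with a two-finger parallel gripper is mounted at the origin on the work surface; the furniture and walls round the work are solid. World frame = base frame: x ahead of the robot, y to its left, z up, the work surface at z = 0. Lengths are in m, angles in degrees, forces in N, time in s.
With the tool pointing down it reaches from about 0.325 to 0.775 m from the base axis. Payload 5.5 kg.
Tool frame: the origin (TCP) lies midway between the tips of the shut fingers; the grasp point (between the pads) lies 19 mm behind it (arm.grip_depth is the distance from the TCP to the grasp point, in m); z points along the fingers, y is the line along which they close (so a half turn about z gives the same grasp; the last joint's range is limited). The gripper opens to 85 mm and grips with 20 to 120 N. Pads are 22 mm wide; open, the fingers measure 114 mm over their backs; the gripper's body (76 mm by 85 mm) begins 54 mm behind the grasp point. The pads swing forward as they close: fully open they stand 13 mm farther back than shut.
Start: joints at [-74.124, 5.22, 70.514, -0, 104.267, -3.249], TCP at [0.197, -0.567, 0.231] pointing down, gripper open.
Joint ranges: [-164.24, 164.24], [-49.07, 125.15], [9.68, 141.18], [-86.29, 266.29], [3.28, 154.24], [-151.56, 151.56]. Speed limits (degrees/s): [147.25, 147.25, 172.46, 180, 180, 180].

## Interface

Orientations are given as a 3x3 rotation matrix whose columns are the frame's x, y, z axes.
In Python, from plant import arm gives the robot as it stands.
- The arm moves only by the tool apply_moves, never from a script. Its argument "moves" is a list of rows, each a list of 3 entries, a list of its own where there are three numbers: the gripper command: -1 is shut, 1 is fully open, values between are in proportion, then the shift along the world's x, y, z scaled (see below), then the turn about the world's z scaled (see below). A call has 1 to 8 rows; each row is the pose to reach, as a shift and turn from the pose commanded when the call began, turning the shorter way round; what a row does not reach only later rows make up. The controller multiplies each number of a shift by 800 mm and each number of a turn by pi rad. A row lasts 1/8 s, in which the tool goes at most 62.5 mm and 10.7 degrees, less where a joint would pass 70% of its speed; a pose out of reach is approached as far as the arm can. A call with a number of a shift or a turn outside -1 to 1 is refused whole. A call with a gripper value outside its range is refused whole. The fingers move at their own pace and stop on an object; the grip force is fixed at half the most. Time passes only in rows, so rows that repeat a pose let the fingers close. It gives the time, the measured TCP pose, the force, the opening and the grip force at its end, in the units of the state.
- arm.get_obs(): the state, without advancing time (a new reading comes with each control period).
- arm.grab_frame(name): name is "scene" or "side" or "wrist"; returns a dict with "image" (400x640x3 uint8, red, green, blue), "depth" (400x640 float32, m along the optical axis (not along the pixel's ray), 0 where there is no reading), "fov_y" (degrees; the focal length in pixels is half the picture's height over the tangent of half this angle, whatever the lens; pixels are square), "cx", "cy" (the principal point, pixels), "rvec" (rotation vector, rad) and "tvec" (3), from world to camera coordinates, as OpenCV has them. Camera axes: x right, y down, z forward; pixel columns grow to the right and rows downward; lengths in m; the calibration is good to about 2 mm. A picture is of the moment at which its call begins.
- arm.close_job(): hands the job in; it is judged then, once.
The state is a dict: "time": time; "joints": joint angles; "joint_vel": joint speeds; "effort": joint torques, N m; "position": TCP position; "tool_rot": TCP orientation; "ft_force": force on the tool from outside, world axes, zero at the start; "wrist_torque": the same for the moment, N m; "gripper_width": opening from 0.0 (shut) to 1.0 (fully open); "grasp_force": force on a finger pad.
Only numpy, scipy, OpenCV 4.12 (cv2) and the standard library are available. Lean on these libraries where they do the work, as an engineer would, in place of code of your own. Each camera call takes 0.05 s, during which the arm holds its last target. There are 200 camera calls.

## Task

The pump covers in the curing nest are cured. Pull the spring clip sideways out of the locking post, swing the hold-down frame right back, lift every cover straight up out of its pocket by its spigot and stand it upright on the floor of the steel tray, none touching another. Lay the clip flat in the tray too so that it is not lost, and leave the hold-down frame shut again on the empty nest; do not disturb the jar, the beaker or the timer behind them.

Things in the scene. Friction and masses are not known exactly. Their poses are not given: they have to be found in the camera images.
- nest: curing nest, fixed to the bench: grey block 302 mm (its y) x 76 mm (x), top face at z = 34 mm. Origin: bench level, under its centre; x from locking post to hinge, y along the row. Four pockets 55 (x) x 65 mm (y), 15 mm deep, at x = 0, y = -111, -37, 37, 111 mm, some empty. A cover's flange lies 1 mm below the top face, its underside at z = 19 mm: only the spigot (to z = 69 mm) can be gripped.
- post_hole (a point): centre of the cross hole (9 mm square, running along the nest's y) in the steel locking post: 18 mm in diameter, at nest x = -54, y = 0, its top at z = 71 mm, this point at z = 56 mm. The post comes up through the frame's boss, 64 mm (y) x 26 mm (x), top at z = 53 mm, on which the clip lies.
- hold_down (a joint): hinge of the grey metal hold-down frame, rad: 0 shut (flat on the nest, spigots standing in its long slot, frame top at z = 42 mm), 2.0 right back against its stop; growing values lift its front and turn it away over the hinge. 0.35 kg, lightly damped: let go above about 1.7 it falls open, below 1.3 it falls shut. Only the clip in the post locks it.
- hold_down_hinge (a point): a point on the frame's hinge axis, which runs along the nest's y: nest x = 46, y = 0, z = 38 mm
- hold_down_grip (a point): middle of the frame's bail handle: steel bar 9 mm in diameter along the nest's y, 45 mm free length between its arms, 37 mm free gap between bar and frame. It moves with the frame, 124 mm from the hinge axis; shut, it is at nest x = -78, y = -80, z = 39.5 mm.
- clip: R-shaped steel spring clip, 6 mm wire, 97 mm long, 28 mm wide, 70 g. Origin: the point of the straight leg that starts in the post's hole; x along that leg to the loop; the leg ends 37 mm behind the origin. On its +y side a sprung bent leg hugs the post and must spread about 5 mm to let go: roughly 5 N of pull along +x. It starts flat, its x along the nest's +y.
- clip_loop (a point): centre of the clip's loop, 28 mm outside diameter, at x = 46, y = 11 mm in the clip's frame (loop in its x-y plane). Lying flat it can be pinched across the outside, along the clip's y. At the start it overhangs the boss with free space below.
- cover1: printed white resin pump cover, upright in one of the nest's four pockets at the start, or absent: a flange 52 mm (its x) by 62 mm (its y), 14 mm thick, with a round hose spigot 14 mm in diameter standing on its centre from 14 mm to 50 mm above the underside. Origin: centre of the underside; z up along the spigot. About 90 g.
- cover2: printed white resin pump cover, upright in one of the nest's four pockets at the start, or absent: a flange 52 mm (its x) by 62 mm (its y), 14 mm thick, with a round hose spigot 14 mm in diameter standing on its centre from 14 mm to 50 mm above the underside. Origin: centre of the underside; z up along the spigot. About 90 g.
- cover3: printed white resin pump cover, upright in one of the nest's four pockets at the start, or absent: a flange 52 mm (its x) by 62 mm (its y), 14 mm thick, with a round hose spigot 14 mm in diameter standing on its centre from 14 mm to 50 mm above the underside. Origin: centre of the underside; z up along the spigot. About 90 g.
- cover4: printed white resin pump cover, upright in one of the nest's four pockets at the start, or absent: a flange 52 mm (its x) by 62 mm (its y), 14 mm thick, with a round hose spigot 14 mm in diameter standing on its centre from 14 mm to 50 mm above the underside. Origin: centre of the underside; z up along the spigot. About 90 g.
- tray: loose open steel tray, outside 190 mm (its x) by 250 mm (its y), walls 4 mm thick and 18 mm high with a rolled rim, floor 3 mm thick. Origin: underside centre. 0.8 kg.
- jar_supports: clear jar with a black lid, 65 mm wide, 93 mm high, bystander at the back
- beaker_2: clear plastic beaker, 68 mm wide, 81 mm high, bystander at the back
- bench_timer: white bench timer, 64 mm wide, 60 mm high, bystander at the back
There are look-alikes about, which are no part of the job. Leave any green or turquoise look-alike of the cover3 alone.

How it is judged:
By the outcome, as a careful person would: the job done as asked, in the order asked, and still so for the second after the job is handed in, with the robot touching nothing.
Of cover1, cover2, cover3, cover4 only 2 to 4 are there at a start; the rules pass over those that are not, and their reading is None.
At some moment in a run one of tray may be knocked a few centimetres aside while the robot is not near it.
Once in a run the grip may slacken for a moment while it holds something.
It also fails if it takes over 210 s, if anything falls off the work surface, if the arm or the gripper's body presses on something with over 40 N, if the wrist force passes 120 N, or if a joint passes its speed limit or range.

## Working session

There is one attempt and no reset: what is moved stays moved. The work goes in short steps, Python scripts to look and compute and a tool call to move; the robot and the scene stay as the last step left them, time stands still between calls to the robot, and variables do not carry over. Pictures are saved under pics/ and viewed, at most 14 in all, crops included, and the job is handed in when it is done.

Besides the shell and the picture viewer there is one more tool, called in YAML: its name, and indented under it one key for each argument. apply_moves: Moves the arm, as the interface text tells. Shifts and turns lie within -1 to 1; 1 stands for 800 mm of shift or pi rad of turn. Its arguments: {"type":"object","properties":{"moves":{"type":"array","items":{"type":"array"}}},"required":["moves"]}

```bash
ls; mkdir -p pics; cat > h.py <<'E'
import numpy as np, cv2
from plant import arm
def grab(n):
    f=arm.grab_frame(n); f['R']=cv2.Rodrigues(np.array(f['rvec'],float))[0]; f['t']=np.array(f['tvec'],float).ravel()
    f['f']=200/np.tan(np.radians(f['fov_y'])/2); f['c']=-f['R'].T@f['t']; return f
def plane(f,uv,z):
    uv=np.atleast_2d(uv).astype(float)
    d=np.c_[(uv[:,0]-f['cx'])/f['f'],(uv[:,1]-f['cy'])/f['f'],np.ones(len(uv))]@f['R']
    return f['c']+d*((z-f['c'][2])/d[:,2])[:,None]
def cloud(f):
    v,u=np.mgrid[0:400,0:640]; D=f['depth']
    p=np.stack([(u-f['cx'])/f['f']*D,(v-f['cy'])/f['f']*D,D],-1)
    w=(p-f['t'])@f['R']; w[D==0]=np.nan; return w
def proj(f,P):
    p=np.atleast_2d(P)@f['R'].T+f['t']; return np.c_[f['cx']+f['f']*p[:,0]/p[:,2],f['cy']+f['f']*p[:,1]/p[:,2]]
def save(f,n,crop=None,s=1):
    im=f['image'][:,:,::-1]
    if crop: a,b,c,d=crop; im=im[b:d,a:c]
    cv2.imwrite('pics/'+n,cv2.resize(im,None,fx=s,fy=s,interpolation=cv2.INTER_CUBIC))
E
python3 - <<'E'
from h import *
import pickle
for n in ['scene','side','wrist']:
    f=grab(n); pickle.dump(f,open(n+'0.pkl','wb')); save(f,n+'0.png'); print(n,f['c'],f['R'][2],f['f'],f['cx'],f['cy'])
print(arm.get_obs())
E
```

```text
pics
scene [0.06437667 0.383838   0.78507054] [ 0.49471432 -0.44003716 -0.74941646] 384.34753093741165 317.2358396223444 200.77433593812125
side [0.12499455 1.04507008 0.88606935] [ 0.27606508 -0.76865786 -0.57702094] 492.45097435004243 330.5480433639138 205.31682441685518
wrist [ 0.25981021 -0.54649323  0.37140175] [-0.24743913 -0.08375365 -0.96527675] 320.52704220063356 322.2438697838416 203.8012607540278
{'time': 0.15, 'joints': array([-7.41257248e+01,  5.25457869e+00,  7.05669411e+01, -1.83471354e-03,
        1.04268291e+02, -3.24788424e+00]), 'joint_vel': array([ 0.00484156, -0.07157193, -0.25437275,  0.00487227,  0.00488348,
        0.01792479]), 'effort': array([ 1.51489225e-03, -4.59370923e+01, -4.18527210e+01, -5.39205860e-05,
        9.50132468e-03, -1.18836516e-05]), 'position': array([ 0.19648436, -0.5666776 ,  0.23038724]), 'tool_rot': array([[ 9.44824879e-01,  3.27575546e-01, -4.58601736e-04],
       [ 3.27575862e-01, -9.44823691e-01,  1.49922321e-03],
       [ 5.78110760e-05, -1.56673024e-03, -9.99998771e-01]]), 'ft_force': array([ 1.2221868 , -0.30119129, -0.51170779]), 'wrist_torque': array([-0.03950832, -0.00290241,  0.01736858]), 'grasp_force': 0.0, 'gripper_width': 1.0010616140001778}
```

View pics/scene0.png

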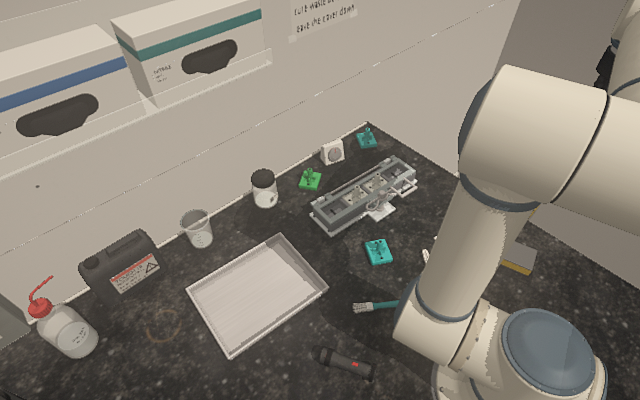

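View pics/side0.png

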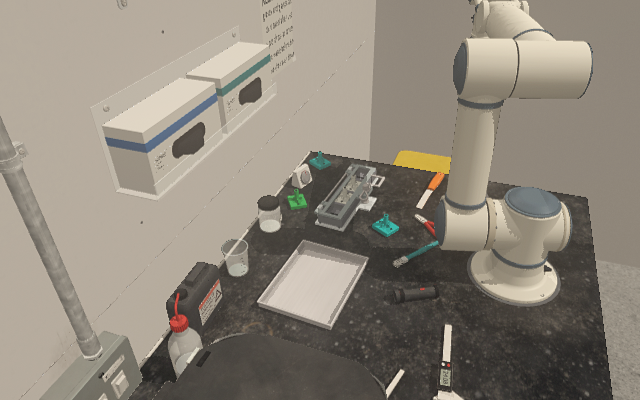

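```bash
python3 - <<'E'
from h import *
import pickle
f=pickle.load(open('scene0.pkl','rb')); save(f,'crop1.png',(290,120,440,260),5)
w=cloud(f)
np.set_printoptions(precision=3,suppress=True)
v,u=np.mgrid[0:400,0:640]
roi=(u>300)&(u<425)&(v>145)&(v<240)
for lo,hi in[(.025,.038),(.038,.046),(.046,.06),(.06,.08)]:
    m=roi&(w[...,2]>lo)&(w[...,2]<hi); p=w[m]; 
    r=cv2.minAreaRect(p[:,:2].astype(np.float32)); print(lo,m.sum(),r,np.median(p,0))
    if lo>.05: print(np.c_[u[m],v[m],p])
print('tray')
m=(u>180)&(u<335)&(v>225)&(v<360)&(w[...,2]>.012)&(w[...,2]<.03); p=w[m]; print(m.sum(),cv2.minAreaRect(p[:,:2].astype(np.float32)))
for n,px in [('tL',(187,290)),('tB',(231,355)),('tR',(327,288)),('tT',(277,236))]: print(n,plane(f,px,.018))
E
```

```text
0.025 1101 ((0.5808752179145813, -0.2031680941581726), (0.3120352327823639, 0.29878172278404236), 73.75810241699219) [ 0.508 -0.175  0.033]
0.038 1612 ((0.540697455406189, -0.2039494663476944), (0.3026413023471832, 0.3000944256782532), 56.649932861328125) [ 0.504 -0.187  0.042]
0.046 369 ((0.5521900653839111, -0.15093690156936646), (0.37182125449180603, 0.19954508543014526), 3.6779062747955322) [ 0.452 -0.17   0.054]
0.06 122 ((0.5467334985733032, -0.1945619434118271), (0.08357274532318115, 0.2645057737827301), 72.99523162841797) [ 0.455 -0.174  0.068]
[[325.    146.      0.684  -0.198   0.061]
 [377.    172.      0.508  -0.224   0.068]
 [378.    172.      0.505  -0.224   0.07 ]
 [376.    173.      0.506  -0.218   0.069]
 [377.    173.      0.504  -0.219   0.07 ]
 [378.    173.      0.503  -0.223   0.068]
 [379.    173.      0.501  -0.224   0.069]
 [375.    174.      0.506  -0.214   0.068]
 [376.    174.      0.502  -0.213   0.072]
 [377.    174.      0.502  -0.217   0.069]
 [378.    174.      0.498  -0.217   0.072]
 [379.    174.      0.497  -0.22    0.071]
 [380.    174.      0.495
[... 4220 characters left out ...]
57   0.06 ]
 [376.    198.      0.45   -0.158   0.061]
 [384.    198.      0.437  -0.173   0.061]
 [386.    198.      0.433  -0.177   0.06 ]
 [369.    202.      0.453  -0.135   0.061]
 [368.    203.      0.452  -0.131   0.06 ]
 [378.    203.      0.436  -0.15    0.06 ]
 [367.    206.      0.447  -0.122   0.061]
 [376.    206.      0.432  -0.139   0.06 ]
 [368.    207.      0.443  -0.122   0.06 ]
 [370.    209.      0.435  -0.12    0.061]
 [374.    209.      0.429  -0.128   0.06 ]]
tray
1559 ((0.4845384359359741, 0.2126704603433609), (0.3861270546913147, 0.33305928111076355), 48.35001754760742)
tL [[0.567 0.323 0.018]]
tB [[0.382 0.33  0.018]]
tR [[0.364 0.089 0.018]]
tT [[0.551 0.084 0.018]]
```

View pics/crop1.png

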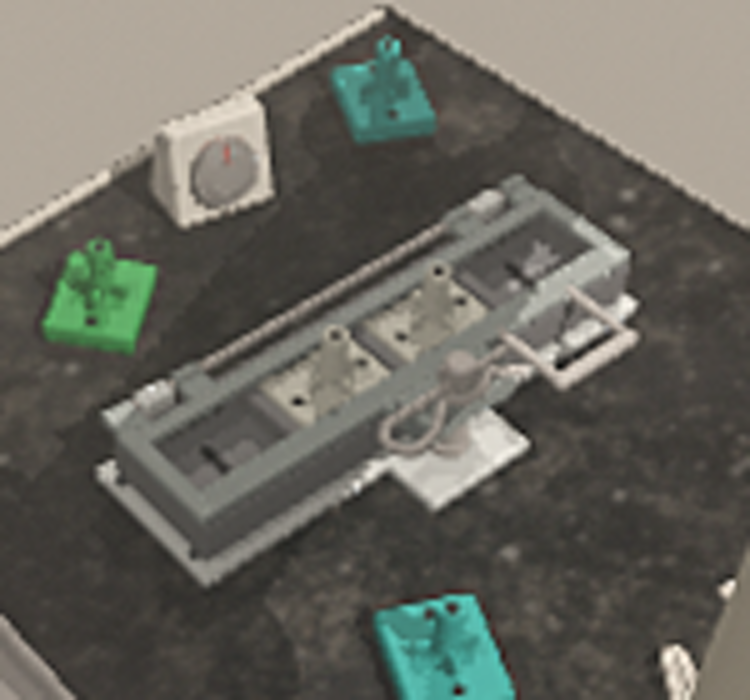

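View pics/wrist0.png

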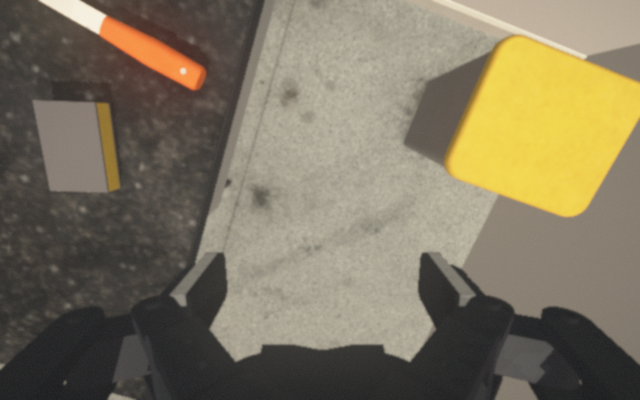

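apply_moves:
  moves:
    - [0.2,[0.04,0.06,0.025],0.05]
    - [0.2,[0.09,0.13,0.025],0.1]
    - [0.2,[0.14,0.2,0.025],0.16]
    - [0.2,[0.19,0.27,0.025],0.22]
    - [0.2,[0.24,0.34,0.025],0.28]
    - [0.2,[0.28,0.42,0.025],0.33]
    - [0.2,[0.33,0.496,0.025],0.372]
    - [0.2,[0.33,0.496,0.025],0.372]

```text
time: 1.15
position: [0.4614, -0.1677, 0.2511]
tool_rot: [[0.065, 0.998, 0.0], [0.998, -0.065, 0.0], [0.0, 0.0, -1.0]]
ft_force: [0.6, -1.1, -0.1]
gripper_width: 0.597
grasp_force: 0.0
```

apply_moves:
  moves:
    - [0.2,[0,0,0],0]
    - [0.2,[0,0,0],0]

```text
time: 1.4
position: [0.4603, -0.1704, 0.251]
tool_rot: [[0.068, 0.998, -0.001], [0.998, -0.068, -0.0], [-0.0, -0.001, -1.0]]
ft_force: [-0.3, 0.5, -0.3]
gripper_width: 0.6
grasp_force: 0.0
```

```bash
python3 - <<'E'
from h import *
import pickle
f=grab('wrist'); pickle.dump(f,open('wrist1.pkl','wb')); save(f,'wrist1.png',None,1.25)
print(arm.get_obs()['position'],arm.get_obs()['tool_rot'][:,0],f['c'])
E
```

```text
[ 0.46017135 -0.17083196  0.2511067 ] [ 6.92274969e-02  9.97600853e-01 -3.02567429e-04] [ 0.46565738 -0.10559373  0.39214817]
```

View pics/wrist1.png

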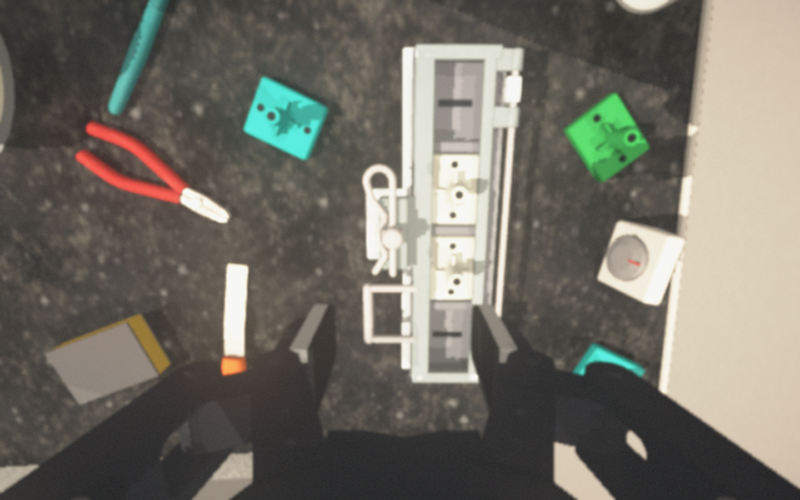

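```bash
cat > nest.py <<'E'
from h import *
import pickle
np.set_printoptions(precision=4,suppress=True)
f=pickle.load(open('wrist1.pkl','rb'))
g=cv2.cvtColor(f['image'],cv2.COLOR_RGB2GRAY)
P=lambda x,y,z: plane(f,(x/1.25,y/1.25),z)[0]
for n,a in dict(loop=(379,180,.056),loopL=(363,180,.056),loopR=(396,180,.056),post=(392,238,.071),s1=(459,195,.069),s2=(455,268,.069),bar=(367,314,.0395),barT=(367,288,.0395),barB=(367,340,.0395),fTL=(414,45,.042),fBL=(412,382,.042)).items(): print(n,P(*a))
E
python3 nest.py; python3 - <<'E'
from h import *
import pickle
f=pickle.load(open('wrist1.pkl','rb')); w=cloud(f)
m=np.zeros((400,640),bool); m[20:310,285:430]=1
for lo,hi in[(.05,.063),(.064,.076)]:
    k=m&(w[...,2]>lo)&(w[...,2]<hi)
    n,l,s,c=cv2.connectedComponentsWithStats(k.astype(np.uint8))
    for i in range(1,n):
        if s[i,4]>15: print(lo,s[i],np.median(w[l==i],0),w[l==i].min(0),w[l==i].max(0))
E
```

```text
loop [ 0.4441 -0.1312  0.056 ]
loopL [ 0.4309 -0.1303  0.056 ]
loopR [ 0.4581 -0.1322  0.056 ]
post [ 0.4518 -0.1776  0.071 ]
s1 [ 0.508  -0.1464  0.069 ]
s2 [ 0.5028 -0.2075  0.069 ]
bar [ 0.4212 -0.2568  0.0395]
barT [ 0.4236 -0.2308  0.0395]
barB [ 0.4188 -0.2839  0.0395]
fTL [ 0.4796 -0.0289  0.042 ]
fBL [ 0.4594 -0.3312  0.042 ]
0.05 [ 291  131   36   90 1570] [ 0.44964611 -0.16419537  0.05603221] [ 0.43117522 -0.21418846  0.05000096] [ 0.46660845 -0.11809412  0.06265536]
0.05 [358 147  10  12  25] [ 0.5030547  -0.14125381  0.05642487] [ 0.50080853 -0.14873041  0.05044201] [ 0.50986561 -0.13857782  0.06274695]
0.05 [357 214  14  10  50] [ 0.50172517 -0.21378242  0.05644522] [ 0.49667258 -0.22047678  0.05005698] [ 0.51040682 -0.21204978  0.06267957]
0.064 [360 148  14  14 150] [ 0.50784258 -0.14541636  0.06740495] [ 0.5013132  -0.15175299  0.06408852] [ 0.51427723 -0.13882317  0.0690103 ]
0.064 [306 182  17  17 229] [ 0.45204045 -0.17772498  0.06902365] [ 0.44350647 -0.18678651  0.06439966] [ 0.46046714 -0.16965602  0.07175872]
0.064 [359 217  13  14 134] [ 0.50360686 -0.2186928   0.06743896] [ 0.49735251 -0.22572317  0.06413273] [ 0.5100567  -0.21184704  0.06953232]
```

apply_moves:
  moves:
    - [0.1,[-0.02,0.0485,-0.07],0]
    - [0.1,[-0.02,0.0485,-0.14],0]
    - [0.1,[-0.02,0.0485,-0.2],0]
    - [0.1,[-0.02,0.0485,-0.24],0]
    - [0.1,[-0.02,0.0485,-0.255],0]
    - [0.1,[-0.02,0.0485,-0.255],0]

```text
time: 2.2
position: [0.4442, -0.132, 0.0473]
tool_rot: [[0.07, 0.998, -0.001], [0.998, -0.07, 0.0], [0.0, -0.001, -1.0]]
ft_force: [0.2, -0.6, 0.4]
gripper_width: 0.546
grasp_force: 0.0
```

```bash
python3 - <<'E'
from h import *
f=grab('wrist'); save(f,'w2.png',(140,100,540,400),2)
print(arm.get_obs()['position'],arm.get_obs()['ft_force'],arm.get_obs()['gripper_width'])
E
```

```text
[ 0.44500659 -0.13213063  0.04852358] [ 0.91876382 -0.4477015  -0.3371159 ] 0.5500678338906939
```

View pics/w2.png

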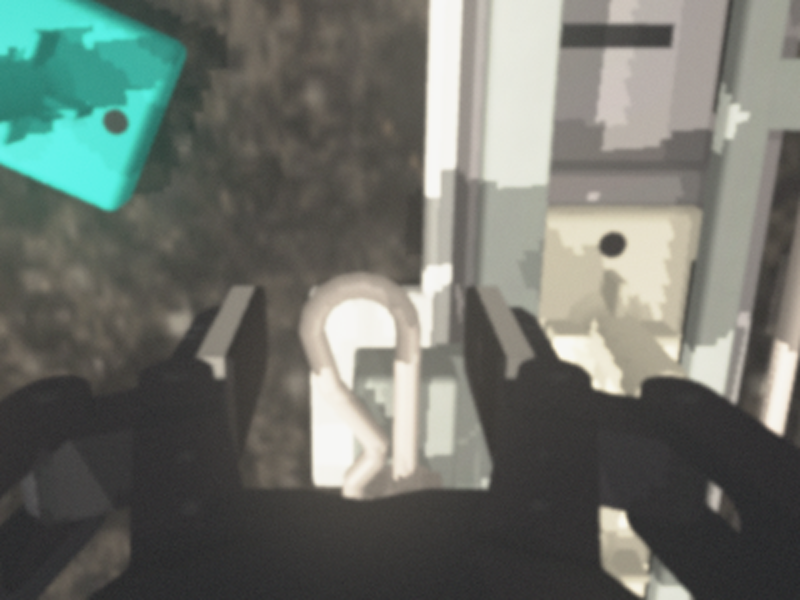

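apply_moves:
  moves:
    - [-1,[0,0,0],0]
    - [-1,[0,0,0],0]
    - [-1,[0,0,0],0]
    - [-1,[0,0,0],0]
    - [-1,[0,0,0],0]
    - [-1,[0,0,0],0]

```text
time: 3.0
position: [0.4457, -0.1318, 0.0486]
tool_rot: [[0.068, 0.998, 0.003], [0.998, -0.068, -0.001], [-0.001, 0.003, -1.0]]
ft_force: [2.5, -1.5, 5.5]
gripper_width: 0.281
grasp_force: 59.0
```

apply_moves:
  moves:
    - [-1,[0.001,0.012,0],0]
    - [-1,[0.002,0.025,0],0]
    - [-1,[0.003,0.04,0],0]
    - [-1,[0.004,0.055,0],0]
    - [-1,[0.005,0.075,0],0]
    - [-1,[0.006,0.09,0],0]
    - [-1,[0.006,0.09,0],0]

```text
time: 3.88
position: [0.4489, -0.0582, 0.0467]
tool_rot: [[0.067, 0.998, -0.001], [0.998, -0.067, 0.001], [0.001, -0.001, -1.0]]
ft_force: [-0.3, -0.1, -1.2]
gripper_width: 0.282
grasp_force: 58.9
```

```bash
python3 - <<'E'
from h import *
f=grab('wrist'); save(f,'w3.png',(140,100,540,400),2)
print(arm.get_obs()['position'],arm.get_obs()['ft_force'],arm.get_obs()['gripper_width'])
E
```

```text
[ 0.44899832 -0.05873596  0.0467746 ] [ 0.72297348 -0.19803359 -0.13516467] 0.2821423833477049
```

View pics/w3.png

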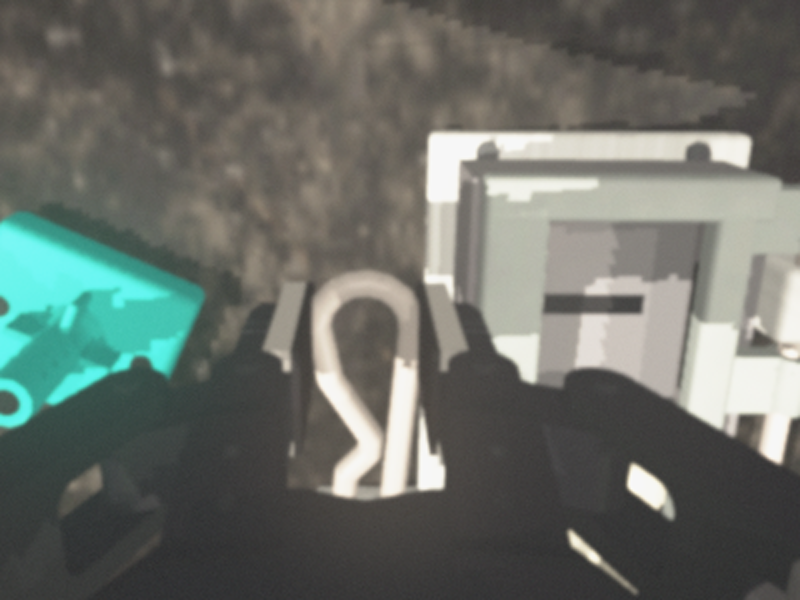

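apply_moves:
  moves:
    - [-1,[0,0,0.06],0]
    - [-1,[0,0.02,0.12],0]
    - [-1,[0.02,0.09,0.13],0]
    - [-1,[0.04,0.16,0.13],0]
    - [-1,[0.06,0.23,0.13],0]
    - [-1,[0.08,0.3,0.13],0]
    - [-1,[0.086,0.36,0.13],0]
    - [-1,[0.086,0.371,0.13],0]

```text
time: 4.92
position: [0.5179, 0.2398, 0.1503]
tool_rot: [[0.065, 0.998, -0.002], [0.998, -0.065, -0.0], [-0.0, -0.002, -1.0]]
ft_force: [0.1, -0.3, -1.1]
gripper_width: 0.28
grasp_force: 59.1
```

```bash
cat > tray.py <<'E'
from h import *
import sys
np.set_printoptions(precision=4,suppress=True)
def tray(n='side'):
    f=grab(n); w=cloud(f); hsv=cv2.cvtColor(f['image'],cv2.COLOR_RGB2HSV)
    m=(hsv[...,2]>110)&(hsv[...,1]<60)&(w[...,2]<.03)&(w[...,2]>-.01)&(w[...,0]<.64)&(w[...,0]>.3)&(w[...,1]>.02)&(w[...,1]<.42)
    m=cv2.morphologyEx(m.astype(np.uint8),cv2.MORPH_OPEN,np.ones((3,3)))
    k,l,s,c=cv2.connectedComponentsWithStats(m); i=1+np.argmax(s[1:,4])
    pts=w[(l==i)][:,:2].astype(np.float32); r=cv2.minAreaRect(pts); return f,r,s[i]
f,r,s=tray(sys.argv[1]); print(r,s); print(arm.get_obs()['position'],arm.get_obs()['gripper_width'],arm.get_obs()['grasp_force'],arm.get_obs()['time'])
if len(sys.argv)>2: save(f,sys.argv[2])
E
python3 tray.py side s4.png; python3 tray.py scene
```

```text
((0.4748820662498474, 0.19044944643974304), (0.2885867953300476, 0.20954881608486176), 86.35466766357422) [ 257  239  111   90 5830]
[0.5178 0.2393 0.1504] 0.2830283376457847 59.14764907211065 4.975
((0.4748150110244751, 0.20427417755126953), (0.2549249231815338, 0.21056564152240753), 86.2309799194336) [ 186  240  137  120 8429]
[0.5179 0.2378 0.1506] 0.2828567189216913 59.14883550256491 5.025
```

View pics/s4.png

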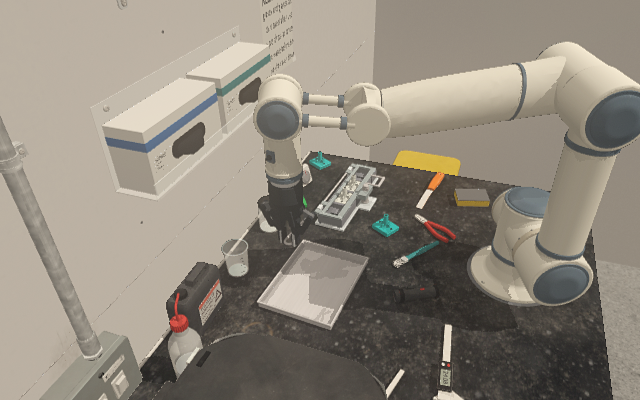

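apply_moves:
  moves:
    - [-1,[0,0,-0.06],0]
    - [-1,[0,0,-0.12],0]
    - [-1,[0,0,-0.16],0]
    - [-1,[0,0,-0.175],0]
    - [-1,[0,0,-0.183],0]
    - [-1,[0,0,-0.183],0]

```text
time: 5.78
position: [0.5189, 0.2373, 0.0061]
tool_rot: [[0.069, 0.998, 0.002], [0.998, -0.069, 0.0], [0.001, 0.002, -1.0]]
ft_force: [0.3, 1.0, -0.7]
gripper_width: 0.279
grasp_force: 59.1
```

apply_moves:
  moves:
    - [-0.3,[0,0,0],0]
    - [0,[0,0,0],0]
    - [0,[0,0,0],0]
    - [0,[0,0,0.04],0]
    - [0,[0,0,0.1],0]
    - [0,[0,0,0.16],0]
    - [0,[-0.02,-0.04,0.2],0]
    - [0,[-0.02,-0.04,0.2],0]

```text
time: 6.78
position: [0.5033, 0.2049, 0.1694]
tool_rot: [[0.07, 0.998, 0.007], [0.998, -0.07, 0.002], [0.002, 0.007, -1.0]]
ft_force: [0.6, 0.2, -0.1]
gripper_width: 0.498
grasp_force: 0.0
```

```bash
python3 - <<'E'
from h import *
f=grab('wrist'); save(f,'w5.png')
print(arm.get_obs()['position'],arm.get_obs()['time'])
E
```

```text
[0.50279705 0.20537155 0.16682157] 6.825
```

View pics/w5.png

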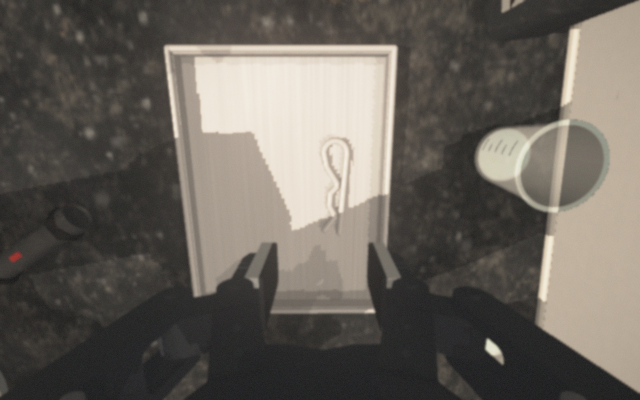

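apply_moves:
  moves:
    - [-0.25,[-0.013,-0.075,0],0]
    - [-0.25,[-0.026,-0.15,0],0]
    - [-0.25,[-0.04,-0.225,0],0]
    - [-0.25,[-0.053,-0.3,-0.01],0]
    - [-0.25,[-0.066,-0.375,-0.02],0]
    - [-0.25,[-0.08,-0.45,-0.03],0]
    - [-0.25,[-0.092,-0.525,-0.04],0]
    - [-0.25,[-0.1,-0.578,-0.045],0]

```text
time: 7.82
position: [0.4211, -0.2585, 0.1263]
tool_rot: [[0.07, 0.998, -0.003], [0.998, -0.069, 0.002], [0.002, -0.003, -1.0]]
ft_force: [0.6, 0.5, 0.0]
gripper_width: 0.375
grasp_force: 0.0
```

apply_moves:
  moves:
    - [-0.25,[0,0,0],0]
    - [-0.25,[0,0,0],0]
    - [-0.25,[0,0,0],0]

```text
time: 8.2
position: [0.4226, -0.2556, 0.1285]
tool_rot: [[0.066, 0.998, -0.0], [0.998, -0.066, 0.001], [0.001, -0.0, -1.0]]
ft_force: [0.5, -0.8, 0.5]
gripper_width: 0.375
grasp_force: 0.0
```

```bash
python3 - <<'E'
from h import *
f=grab('wrist'); save(f,'w6.png')
print(arm.get_obs()['position'],arm.get_obs()['time'])
E
```

```text
[ 0.42267341 -0.2557098   0.12877343] 8.25
```

View pics/w6.png

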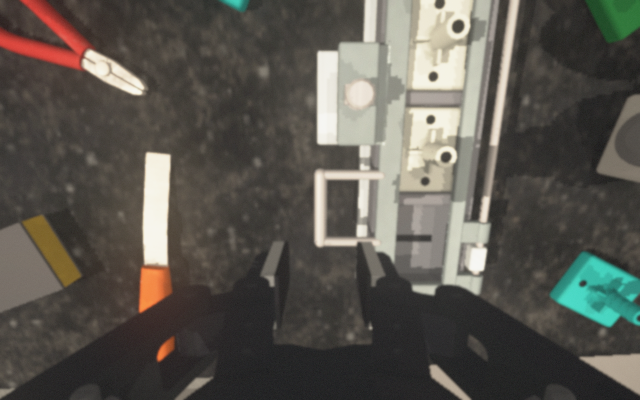

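apply_moves:
  moves:
    - [-0.25,[0,-0.0015,-0.05],0]
    - [-0.25,[0,-0.0015,-0.09],0]
    - [-0.25,[0,-0.0015,-0.115],0]
    - [-0.25,[0,-0.0015,-0.128],0]
    - [-0.25,[0,-0.0015,-0.128],0]
    - [-0.6,[0,-0.0015,-0.128],0]
    - [-0.8,[0,-0.0015,-0.128],0]
    - [-1,[0,-0.0015,-0.128],0]

```text
time: 9.25
position: [0.421, -0.2583, 0.0277]
tool_rot: [[0.069, 0.998, -0.003], [0.998, -0.069, -0.0], [-0.0, -0.003, -1.0]]
ft_force: [-8.3, 1.9, 5.5]
gripper_width: 0.074
grasp_force: 58.7
```

apply_moves:
  moves:
    - [-1,[0,0,0],0]
    - [-1,[0,0,0],0]

```text
time: 9.5
position: [0.421, -0.2583, 0.0277]
tool_rot: [[0.069, 0.998, -0.003], [0.998, -0.069, -0.0], [-0.0, -0.003, -1.0]]
ft_force: [-8.5, 1.2, 5.4]
gripper_width: 0.079
grasp_force: 58.7
```

```bash
python3 - <<'E'
import numpy as np
from plant import arm
o=arm.get_obs(); print(o['position'],o['gripper_width'],o['grasp_force'],o['ft_force'])
t0=np.arctan2(1.5,124)
for t in np.arange(0,2.01,.1):
    dx=-124*np.cos(t+t0)+124*np.cos(t0); dz=124*np.sin(t+t0)-1.5
    print(round(t,1),np.round(np.array([dx*.998,-dx*.0645,dz])/800,4))
E
```

```text
[ 0.42097546 -0.2583064   0.02773261] 0.07899668898768178 58.67915689945221 [-8.53966648  1.19150616  5.43332154]
0.0 [ 0. -0. -0.]
0.1 [ 0.001  -0.0001  0.0155]
0.2 [ 0.0035 -0.0002  0.0308]
0.3 [ 0.0075 -0.0005  0.0457]
0.4 [ 0.0129 -0.0008  0.0602]
0.5 [ 0.0198 -0.0013  0.0741]
0.6 [ 0.0281 -0.0018  0.0872]
0.7 [ 0.0376 -0.0024  0.0994]
0.8 [ 0.0483 -0.0031  0.1106]
0.9 [ 0.06   -0.0039  0.1207]
1.0 [ 0.0727 -0.0047  0.1296]
1.1 [ 0.0862 -0.0056  0.1371]
1.2 [ 0.1004 -0.0065  0.1433]
1.3 [ 0.1151 -0.0074  0.148 ]
1.4 [ 0.1302 -0.0084  0.1512]
1.5 [ 0.1456 -0.0094  0.1529]
1.6 [ 0.1611 -0.0104  0.153 ]
1.7 [ 0.1765 -0.0114  0.1516]
1.8 [ 0.1916 -0.0124  0.1486]
1.9 [ 0.2065 -0.0133  0.1442]
2.0 [ 0.2207 -0.0143  0.1383]
```

apply_moves:
  moves:
    - [-1,[0.001,0,0.0155],0]
    - [-1,[0.0035,0,0.031],0]
    - [-1,[0.0075,-0.0005,0.0457],0]
    - [-1,[0.013,-0.001,0.06],0]
    - [-1,[0.02,-0.0013,0.074],0]
    - [-1,[0.028,-0.0018,0.087],0]
    - [-1,[0.0376,-0.0024,0.0994],0]
    - [-1,[0.0483,-0.003,0.1106],0]

```text
time: 10.5
position: [0.4578, -0.261, 0.1174]
tool_rot: [[0.07, 0.998, -0.007], [0.998, -0.07, -0.001], [-0.001, -0.007, -1.0]]
ft_force: [-19.2, 1.4, 14.1]
gripper_width: 0.076
grasp_force: 59.1
```

apply_moves:
  moves:
    - [-1,[0.0105,-0.001,0.0116],0]
    - [-1,[0.0234,-0.0017,0.0207],0]
    - [-1,[0.037,-0.0026,0.0283],0]
    - [-1,[0.0514,-0.0035,0.0346],0]
    - [-1,[0.0663,-0.0044,0.0393],0]
    - [-1,[0.0816,-0.0054,0.0426],0]
    - [-1,[0.0972,-0.0064,0.0443],0]
    - [-1,[0.1128,-0.0074,0.0444],0]

```text
time: 11.5
position: [0.5519, -0.2677, 0.154]
tool_rot: [[0.069, 0.998, 0.003], [0.998, -0.069, -0.003], [-0.003, 0.003, -1.0]]
ft_force: [-1.5, -2.0, 9.6]
gripper_width: 0.078
grasp_force: 61.9
```

apply_moves:
  moves:
    - [-1,[0.0154,-0.001,-0.001],0]
    - [-1,[0.0305,-0.002,-0.004],0]
    - [-1,[0.0454,-0.003,-0.008],0]
    - [-1,[0.055,-0.0036,-0.0122],0]
    - [-1,[0.055,-0.0036,-0.0122],0]
    - [-1,[0.055,-0.0036,-0.0122],0]

```text
time: 12.25
position: [0.597, -0.2701, 0.1422]
tool_rot: [[0.069, 0.998, 0.005], [0.998, -0.069, -0.002], [-0.002, 0.005, -1.0]]
ft_force: [2.7, -4.7, 2.6]
gripper_width: 0.071
grasp_force: 62.4
```

apply_moves:
  moves:
    - [-0.6,[0,0,0],0]
    - [-0.3,[0,0,0],0]
    - [-0.3,[0,0,0],0]
    - [-0.3,[0,0,0.03],0]
    - [-0.3,[-0.02,0,0.08],0]
    - [-0.3,[-0.07,0.03,0.12],0]
    - [-0.3,[-0.12,0.06,0.12],0]
    - [-0.3,[-0.12,0.06,0.12],0]

```text
time: 13.25
position: [0.4974, -0.2199, 0.2375]
tool_rot: [[0.068, 0.998, 0.001], [0.998, -0.068, -0.0], [0.0, 0.001, -1.0]]
ft_force: [1.5, 0.1, -0.2]
gripper_width: 0.348
grasp_force: 0.0
```

```bash
python3 - <<'E'
from h import *
import pickle
f=grab('wrist'); save(f,'w7.png'); pickle.dump(f,open('w7.pkl','wb'))
print(arm.get_obs()['position'],arm.get_obs()['time'])
w=cloud(f)
k=(w[...,2]>.06)&(w[...,2]<.076)&(w[...,0]<.535)
n,l,s,c=cv2.connectedComponentsWithStats(k.astype(np.uint8))
for i in range(1,n):
    if s[i,4]>40: print(s[i],np.median(w[l==i],0),plane(f,c[i],.069))
E
```

```text
[ 0.49851598 -0.22070826  0.23718837] 13.3
[320  99  16  16 196] [ 0.5080144  -0.14598041  0.06734289] [[ 0.5080113  -0.14605269  0.069     ]]
[262 136  20  20 300] [ 0.45288666 -0.17798502  0.06892507] [[ 0.4529067  -0.17802013  0.069     ]]
[321 176  14  15 165] [ 0.50374759 -0.21838739  0.06735644] [[ 0.50373737 -0.21819036  0.069     ]]
```

View pics/w7.png

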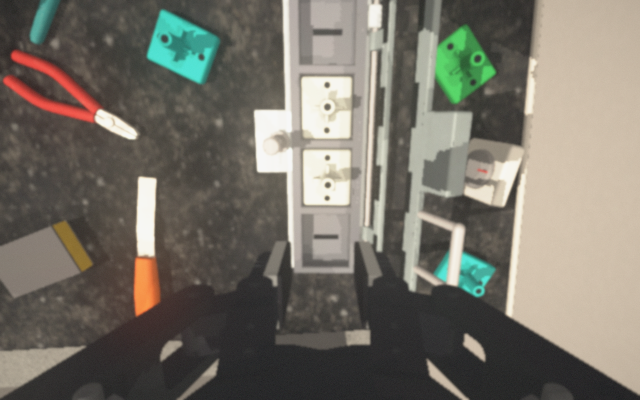

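apply_moves:
  moves:
    - [-0.3,[0.0065,0.0025,-0.06],0]
    - [-0.3,[0.0065,0.0025,-0.12],0]
    - [-0.3,[0.0065,0.0025,-0.18],0]
    - [-0.3,[0.0065,0.0025,-0.225],0]
    - [-0.3,[0.0065,0.0025,-0.249],0]
    - [-0.3,[0.0065,0.0025,-0.249],0]
    - [-0.7,[0.0065,0.0025,-0.249],0]
    - [-1,[0.0065,0.0025,-0.249],0]

```text
time: 14.3
position: [0.5036, -0.2197, 0.0393]
tool_rot: [[0.069, 0.998, -0.002], [0.998, -0.069, -0.001], [-0.001, -0.002, -1.0]]
ft_force: [-7.5, 0.6, 1.6]
gripper_width: 0.141
grasp_force: 58.4
```

apply_moves:
  moves:
    - [-1,[0,0,0],0]
    - [-1,[0,0,0],0]
    - [-1,[0,0,0],0]

```text
time: 14.68
position: [0.5036, -0.2197, 0.0393]
tool_rot: [[0.069, 0.998, -0.001], [0.998, -0.069, -0.001], [-0.001, -0.001, -1.0]]
ft_force: [-6.6, 0.2, 1.1]
gripper_width: 0.147
grasp_force: 58.4
```

apply_moves:
  moves:
    - [-1,[0,0,0.015],0]
    - [-1,[0,0,0.035],0]
    - [-1,[0,0,0.08],0]
    - [-1,[0,0,0.13],0]
    - [-1,[-0.015,0.05,0.138],0]
    - [-1,[-0.03,0.12,0.138],0]
    - [-1,[-0.045,0.19,0.138],0]
    - [-1,[-0.06,0.26,0.138],0]

```text
time: 15.68
position: [0.4567, -0.0097, 0.1505]
tool_rot: [[0.069, 0.998, 0.005], [0.998, -0.069, 0.0], [0.0, 0.005, -1.0]]
ft_force: [0.9, 0.9, -0.9]
gripper_width: 0.143
grasp_force: 58.9
```

apply_moves:
  moves:
    - [-1,[-0.015,0.07,0],0]
    - [-1,[-0.025,0.14,0],0]
    - [-1,[-0.033,0.2,0],0]
    - [-1,[-0.033,0.2,0],0]
    - [-1,[-0.033,0.2,0],0]

```text
time: 16.3
position: [0.4305, 0.1487, 0.1495]
tool_rot: [[0.067, 0.998, 0.003], [0.998, -0.067, 0.0], [0.0, 0.003, -1.0]]
ft_force: [0.5, -0.2, -1.1]
gripper_width: 0.144
grasp_force: 58.9
```

```bash
python3 tray.py scene s8.png
```

```text
((0.4746112823486328, 0.20440664887428284), (0.2549486458301544, 0.21094827353954315), 86.17578887939453) [ 186  243  137  117 8045]
[0.4305 0.1482 0.1492] 0.14019928680069946 58.8696563243866 16.35
```

View pics/s8.png

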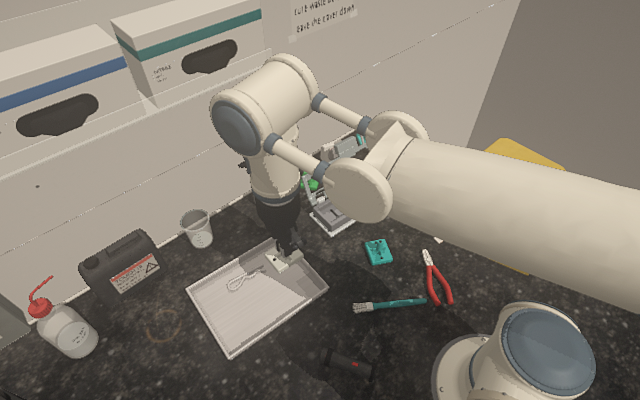

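apply_moves:
  moves:
    - [-1,[0,0,-0.05],0]
    - [-1,[0,0,-0.1],0]
    - [-1,[0,0,-0.135],0]
    - [-1,[0,0,-0.148],0]
    - [-1,[0,0,-0.155],0]
    - [-1,[0,0,-0.156],0]
    - [-1,[0,0,-0.156],0]

```text
time: 17.23
position: [0.4306, 0.1488, 0.0243]
tool_rot: [[0.068, 0.998, 0.002], [0.998, -0.068, 0.0], [0.001, 0.002, -1.0]]
ft_force: [0.0, -0.6, -1.5]
gripper_width: 0.145
grasp_force: 58.9
```

apply_moves:
  moves:
    - [-0.6,[0,0,0],0]
    - [-0.3,[0,0,0],0]
    - [-0.3,[0,0,0],0]
    - [-0.3,[0,0,0.05],0]
    - [-0.3,[0,0,0.12],0]
    - [-0.3,[0.02,-0.06,0.157],0]
    - [-0.3,[0.04,-0.13,0.157],0]
    - [-0.3,[0.06,-0.2,0.157],0]

```text
time: 18.23
position: [0.4785, -0.0127, 0.1497]
tool_rot: [[0.067, 0.998, 0.002], [0.998, -0.067, -0.0], [0.0, 0.002, -1.0]]
ft_force: [0.9, 0.0, -0.2]
gripper_width: 0.349
grasp_force: 0.0
```

apply_moves:
  moves:
    - [-0.3,[0.018,-0.07,0],0]
    - [-0.3,[0.03,-0.14,0],0]
    - [-0.3,[0.037,-0.1685,0],0]
    - [-0.3,[0.037,-0.1685,0],0]
    - [-0.3,[0.037,-0.1685,-0.06],0]
    - [-0.3,[0.037,-0.1685,-0.11],0]
    - [-0.3,[0.037,-0.1685,-0.13],0]
    - [-0.3,[0.037,-0.1685,-0.139],0]

```text
time: 19.23
position: [0.5075, -0.1453, 0.0374]
tool_rot: [[0.067, 0.998, -0.0], [0.998, -0.067, 0.0], [0.0, -0.0, -1.0]]
ft_force: [0.2, -0.7, 0.4]
gripper_width: 0.351
grasp_force: 0.0
```

```bash
python3 - <<'E'
from h import *
o=arm.get_obs(); print(o['position'],o['ft_force'])
f=grab('side'); w=cloud(f)
m=(abs(w[...,0]-.43)<.05)&(abs(w[...,1]-.149)<.05)&(w[...,2]>.04)&(w[...,2]<.08)
print(m.sum(),np.median(w[m],0),w[m].max(0))
m=(abs(w[...,0]-.43)<.05)&(abs(w[...,1]-.149)<.05)&(w[...,2]>.013)&(w[...,2]<.022)
print(m.sum(),np.median(w[m],0),w[m].min(0),w[m].max(0))
E
```

```text
[ 0.50748014 -0.14532218  0.03741614] [ 0.16582922 -0.7160953   0.4449645 ]
36 [0.42912613 0.15311736 0.04988278] [0.43608791 0.15917786 0.05687056]
278 [0.42587282 0.15856753 0.01730355] [0.40263595 0.11891774 0.01324088] [0.45659263 0.18411288 0.02171451]
```

apply_moves:
  moves:
    - [-0.7,[0,0,0.001],0]
    - [-1,[0,0,0.001],0]
    - [-1,[0,0,0.001],0]
    - [-1,[0,0,0.001],0]
    - [-1,[0,0,0.001],0]
    - [-1,[0,0,0.001],0]

```text
time: 20.02
position: [0.5085, -0.1464, 0.04]
tool_rot: [[0.068, 0.998, 0.003], [0.998, -0.068, -0.001], [-0.001, 0.003, -1.0]]
ft_force: [1.0, 0.7, 5.9]
gripper_width: 0.14
grasp_force: 59.1
```

apply_moves:
  moves:
    - [-1,[0,0,0.015],0]
    - [-1,[0,0,0.035],0]
    - [-1,[0,0,0.08],0]
    - [-1,[0,0,0.13],0]
    - [-1,[-0.015,0.05,0.14],0]
    - [-1,[-0.03,0.12,0.14],0]
    - [-1,[-0.045,0.19,0.14],0]
    - [-1,[-0.06,0.26,0.14],0]

```text
time: 21.02
position: [0.4589, 0.0634, 0.1515]
tool_rot: [[0.069, 0.998, 0.001], [0.998, -0.069, 0.0], [0.0, 0.001, -1.0]]
ft_force: [1.3, 0.4, -1.1]
gripper_width: 0.141
grasp_force: 58.6
```

apply_moves:
  moves:
    - [-1,[-0.013,0.07,0],0]
    - [-1,[-0.022,0.14,0],0]
    - [-1,[-0.03,0.21,0],0]
    - [-1,[-0.03,0.232,0],0]
    - [-1,[-0.03,0.232,0],0]
    - [-1,[-0.03,0.232,0],0]

```text
time: 21.78
position: [0.4358, 0.2464, 0.1505]
tool_rot: [[0.069, 0.998, 0.0], [0.998, -0.069, -0.001], [-0.001, 0.0, -1.0]]
ft_force: [0.2, 0.2, -0.8]
gripper_width: 0.143
grasp_force: 58.6
```

```bash
python3 tray.py scene s9.png; python3 - <<'E'
from h import *
f=grab('side'); w=cloud(f)
m=(w[...,0]>.35)&(w[...,0]<.6)&(w[...,1]>.05)&(w[...,1]<.35)&(w[...,2]>.04)&(w[...,2]<.06)
n,l,s,c=cv2.connectedComponentsWithStats(m.astype(np.uint8))
for i in range(1,n):
    if s[i,4]>15: print(s[i],np.median(w[l==i],0),w[l==i].max(0))
E
```

```text
((0.47467952966690063, 0.2042517513036728), (0.25440868735313416, 0.2105845957994461), 86.11319732666016) [ 186  233  135  127 7030]
[0.4359 0.2462 0.1505] 0.14139760026053186 58.6324417591095 21.825
[335 257   5   7  33] [0.42844455 0.15314539 0.05066036] [0.43718169 0.15838204 0.05658986]
```

apply_moves:
  moves:
    - [-1,[0,0,-0.05],0]
    - [-1,[0,0,-0.1],0]
    - [-1,[0,0,-0.135],0]
    - [-1,[0,0,-0.148],0]
    - [-1,[0,0,-0.155],0]
    - [-1,[0,0,-0.1575],0]
    - [-1,[0,0,-0.1575],0]

```text
time: 22.75
position: [0.436, 0.2477, 0.0254]
tool_rot: [[0.068, 0.998, 0.001], [0.998, -0.068, 0.001], [0.001, 0.001, -1.0]]
ft_force: [-0.4, 0.6, -1.2]
gripper_width: 0.142
grasp_force: 58.6
```

apply_moves:
  moves:
    - [-0.6,[0,0,0],0]
    - [-0.3,[0,0,0],0]
    - [-0.3,[0,0,0],0]
    - [-0.3,[0,0,0.05],0]
    - [-0.3,[0,0,0.12],0]
    - [-0.3,[0.02,-0.07,0.18],0]
    - [-0.3,[0.04,-0.14,0.22],0]
    - [-0.3,[0.06,-0.21,0.22],0]

```text
time: 23.75
position: [0.4818, 0.0887, 0.2026]
tool_rot: [[0.067, 0.998, 0.006], [0.998, -0.067, 0.001], [0.001, 0.006, -1.0]]
ft_force: [0.5, 0.3, 0.4]
gripper_width: 0.351
grasp_force: 0.0
```

```bash
python3 tray.py side; python3 - <<'E'
from h import *
import pickle
np.set_printoptions(precision=4,suppress=True)
f=pickle.load(open('w7.pkl','rb')); w=cloud(f)
for v in (230,240,250,260,270): 
    i=range(448,468); k=[j for j in i if w[v,j,2]>.11]; print(v,k,np.median(w[v,k],0) if k else 0, w[v,k,2].max() if k else 0)
f=grab('scene'); save(f,'s10.png'); pickle.dump(f,open('s10.pkl','wb')); w=cloud(f)
m=(w[...,0]>.35)&(w[...,0]<.6)&(w[...,1]>.05)&(w[...,1]<.35)&(w[...,2]>.04)&(w[...,2]<.06)
n,l,s,c=cv2.connectedComponentsWithStats(m.astype(np.uint8))
for i in range(1,n):
    if s[i,4]>15: print(s[i],np.median(w[l==i],0),w[l==i].max(0))
E
```

```text
((0.4751517176628113, 0.1923566460609436), (0.2856603264808655, 0.20985272526741028), 85.86354064941406) [ 257  240  111   89 5745]
[0.4832 0.0813 0.2021] 0.3505886237054922 0.0 23.8
230 [451, 452, 453, 454, 455, 456, 457, 458, 459, 460, 461, 462, 463, 464] [ 0.5984 -0.2437  0.1515] 0.15454232104810267
240 [451, 452, 453, 454, 455, 456, 457, 458, 459, 460, 461, 462, 463] [ 0.5982 -0.2514  0.1524] 0.15418828665067583
250 [450, 451, 452, 453, 454, 455, 456, 457, 458, 459, 460, 461, 462] [ 0.5974 -0.2596  0.1523] 0.15392153226504884
260 [449, 450, 451, 452, 453, 454, 455, 456, 457, 458, 459, 460] [ 0.597  -0.2678  0.1522] 0.15476799415956852
270 [448, 449, 450, 451, 452, 453, 454, 455, 456, 457, 458, 459] [ 0.5965 -0.2765  0.1521] 0.15308455127707662
[284 274   7   9  48] [0.4266 0.1509 0.0525] [0.4348 0.157  0.0559]
[245 301   7   8  50] [0.4317 0.249  0.0525] [0.4403 0.2554 0.0551]
```

apply_moves:
  moves:
    - [-0.3,[0.02,-0.06,0],0]
    - [-0.3,[0.04,-0.13,0],0]
    - [-0.3,[0.065,-0.2,0],0]
    - [-0.3,[0.09,-0.27,0],0]
    - [-0.3,[0.115,-0.34,0],0]
    - [-0.3,[0.135,-0.41,0],0]
    - [-0.3,[0.141,-0.435,0],0]
    - [-0.3,[0.141,-0.435,0],0]

```text
time: 24.85
position: [0.5933, -0.2592, 0.1978]
tool_rot: [[0.07, 0.998, -0.002], [0.998, -0.07, 0.001], [0.001, -0.002, -1.0]]
ft_force: [-0.6, 1.0, -0.8]
gripper_width: 0.353
grasp_force: 0.0
```

apply_moves:
  moves:
    - [-0.3,[0,0,-0.03],0]
    - [-0.3,[0,0,-0.06],0]
    - [-0.3,[0,0,-0.079],0]
    - [-0.3,[0,0,-0.079],0]
    - [-0.3,[0,0,-0.079],0]

```text
time: 25.48
position: [0.5938, -0.258, 0.1372]
tool_rot: [[0.068, 0.998, 0.002], [0.998, -0.068, -0.001], [-0.001, 0.002, -1.0]]
ft_force: [-0.2, -0.2, 0.7]
gripper_width: 0.349
grasp_force: 0.0
```

apply_moves:
  moves:
    - [-0.3,[0.004,-0.0125,0],0]
    - [-0.3,[0.004,-0.0125,0],0]
    - [-0.6,[0.004,-0.0125,0],0]
    - [-0.8,[0.004,-0.0125,0],0]
    - [-1,[0.004,-0.0125,0],0]
    - [-1,[0.004,-0.0125,0],0]
    - [-1,[0.004,-0.0125,0],0]

```text
time: 26.35
position: [0.5968, -0.2685, 0.1362]
tool_rot: [[0.068, 0.998, 0.001], [0.998, -0.068, -0.0], [-0.0, 0.001, -1.0]]
ft_force: [1.3, -1.7, -0.1]
gripper_width: 0.077
grasp_force: 58.7
```

apply_moves:
  moves:
    - [-1,[-0.0142,0.001,0.0059],0]
    - [-1,[-0.0291,0.0019,0.0103],0]
    - [-1,[-0.0442,0.0029,0.0133],0]
    - [-1,[-0.0596,0.0039,0.0147],0]
    - [-1,[-0.0751,0.0049,0.0146],0]
    - [-1,[-0.0905,0.0059,0.0129],0]
    - [-1,[-0.1056,0.0069,0.0097],0]
    - [-1,[-0.1203,0.0078,0.005],0]

```text
time: 27.35
position: [0.4993, -0.2615, 0.1408]
tool_rot: [[0.068, 0.998, 0.0], [0.998, -0.068, 0.0], [0.0, 0.0, -1.0]]
ft_force: [1.0, 2.6, 4.7]
gripper_width: 0.079
grasp_force: 60.5
```

apply_moves:
  moves:
    - [-1,[-0.0142,0.0009,-0.0062],0]
    - [-1,[-0.0277,0.0018,-0.0137],0]
    - [-1,[-0.0404,0.0026,-0.0226],0]
    - [-1,[-0.0521,0.0034,-0.0327],0]
    - [-1,[-0.0628,0.0041,-0.0439],0]
    - [-1,[-0.0723,0.0047,-0.0561],0]
    - [-1,[-0.0806,0.0052,-0.0692],0]
    - [-1,[-0.0875,0.0057,-0.0831],0]

```text
time: 28.35
position: [0.4298, -0.2566, 0.072]
tool_rot: [[0.068, 0.998, -0.0], [0.998, -0.068, 0.002], [0.002, -0.001, -1.0]]
ft_force: [4.3, 5.3, 1.6]
gripper_width: 0.075
grasp_force: 58.8
```

apply_moves:
  moves:
    - [-1,[-0.0054,0.0003,-0.0145],0]
    - [-1,[-0.0094,0.0006,-0.0294],0]
    - [-1,[-0.011,0.0007,-0.04],0]
    - [-1,[-0.0125,0.0008,-0.05],0]
    - [-1,[-0.0129,0.0008,-0.056],0]
    - [-1,[-0.0129,0.0008,-0.0605],0]
    - [-1,[-0.0129,0.0008,-0.0605],0]

```text
time: 29.22
position: [0.4212, -0.2562, 0.0283]
tool_rot: [[0.068, 0.998, 0.004], [0.998, -0.068, 0.001], [0.001, 0.003, -1.0]]
ft_force: [-2.3, 11.2, 21.5]
gripper_width: 0.079
grasp_force: 60.9
```

apply_moves:
  moves:
    - [-1,[0,0,0.003],0]
    - [-0.6,[0,0,0.003],0]
    - [-0.3,[0,0,0.003],0]
    - [-0.3,[0,0,0.003],0]
    - [-0.3,[0,0,0.04],0]
    - [-0.3,[0,0,0.1],0]
    - [-0.3,[0,0,0.17],0]
    - [-0.3,[0,0,0.24],0]

```text
time: 30.22
position: [0.4195, -0.257, 0.2182]
tool_rot: [[0.069, 0.998, -0.001], [0.998, -0.069, 0.0], [-0.0, -0.001, -1.0]]
ft_force: [0.3, -0.7, -0.6]
gripper_width: 0.349
grasp_force: 0.0
```

apply_moves:
  moves:
    - [-0.3,[-0.02,0.02,0],0]
    - [-0.3,[-0.02,0.05,0],0]
    - [-0.3,[-0.02,0.05,0],0]
    - [-0.3,[-0.02,0.05,0],0]

```text
time: 30.72
position: [0.4039, -0.2173, 0.2166]
tool_rot: [[0.068, 0.998, -0.001], [0.998, -0.068, -0.0], [-0.0, -0.001, -1.0]]
ft_force: [0.7, -0.5, 0.1]
gripper_width: 0.349
grasp_force: 0.0
```

```bash
python3 - <<'E'
from h import *
f=grab('wrist'); g=grab('side')
a=cv2.resize(f['image'],None,fx=.9,fy=.9)[:270]; b=cv2.resize(g['image'][130:350,200:480],(576,452))[:330]
cv2.imwrite('pics/fin.png',np.vstack([a,b])[:,:,::-1])
w=cloud(f); print(arm.get_obs()['position'])
c=np.array([.5058,-.1821]); X=np.array([.998,-.0645]); Y=np.array([.0645,.998])
for n,p in dict(bar=(-78,-80),front1=(-33,60),front2=(-33,-30),boss=(-54,22),boss2=(-54,-22),back=(32,0)).items():
    q=c+(p[0]*X+p[1]*Y)/1000; d=np.hypot(w[...,0]-q[0],w[...,1]-q[1]); m=d<.004; print(n,m.sum(),np.median(w[m][:,2]) if m.any() else 0)
E
```

```text
[ 0.4039024  -0.21746566  0.21652306]
bar 48 0.041906436049786305
front1 75 0.04001118472474817
front2 248 0.3032922213177678
boss 63 0.05145544750405507
boss2 54 0.05147425514509017
back 29 0.033066800836411614
```

View pics/fin.png

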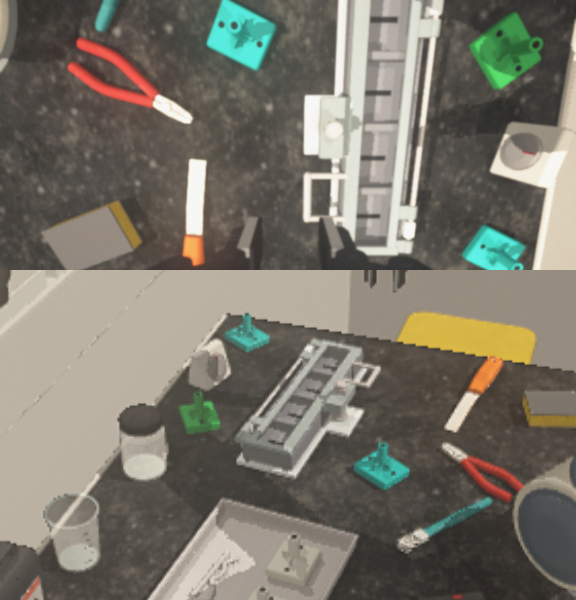

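```bash
python3 -c "
from plant import arm
print(arm.close_job())"
```

```text
the job is handed in; nothing more can be done
None
```

The job is handed in, about 31 s in on the robot's clock. Both covers present stand upright on the tray floor about 100 mm apart, with the clip flat beside them and the hold-down frame shut on the empty nest; the jar, beaker, timer and look-alikes were not touched.

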